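# Scoop grinding balls from the cleaning tray into the blue bowl

### The arm

A 7-joint arm with a two-finger parallel gripper is mounted at the origin on the work surface. World frame = base frame: x ahead of the robot, y to its left, z up, the work surface at z = 0. Lengths are in m, angles in rad, forces in N, time in s.
With the tool pointing down it reaches from about 0.4 to 0.85 m from the base axis. Payload 4.5 kg.
Tool frame: the origin (TCP) lies at the very end of the fingers, on their centre line; the grasp point (between the pads) lies 19 mm behind it (tcp_to_grasp is the z of the grasp point in the tool frame, in m); z points along the fingers, y is the line along which they close (so a half turn about z gives the same grasp; the last joint's range is limited). The gripper opens to 88 mm and grips with 3 to 60 N. Pads are 18 mm wide; open, the fingers measure 123 mm over their backs; the gripper's body (75 mm by 187 mm) begins 45 mm behind the grasp point.
Start: joints at [1.181, 0.689, -0.195, 1.565, 0.157, 0.902, -0.215], TCP at [0.257, -0.57, 0.239] pointing down, gripper open.
Joint ranges: [-3.01, 3.01], [-0.46, 2.08], [-1.47, 1.51], [0.13, 2.56], [-1, 4.14], [0.04, 2.09], [-2.66, 2.66]. Speed limits (rad/s): [2.57, 2.57, 3.14, 3.14, 3.14, 3.14, 3.14].

### API

Orientations are given as a unit quaternion [x, y, z, w].
In Python, from plant import * gives the robot as it stands. The module is installed in compiled form; this text tells all that it offers.
- The arm moves only by the shell command python3 -m jog 'ROWS' [OPENING] [FORCE]. ROWS is JSON, a list that holds one entry, the list of rows, each a list of 6 numbers: the shift along the tool's x, y, z in m, then the turn, a rotation vector about the tool's x, y, z in rad. In form: [[[dx, dy, dz, ax, ay, az], ...]]. A call has 1 to 12 rows; each row shifts and turns the commanded pose from where the row before left it, along the tool's axes as they then stand; what a row does not reach is not made up. A row lasts 1/8 s, in which the tool goes at most 62.5 mm and 10.7 degrees, less where a joint would pass 70% of its speed; a pose out of reach is approached as far as the arm can. A call with a gripper value outside its range is refused whole. OPENING is the finger opening in m, from 0 to 0.0881, set as the call begins (- or left out, the last holds). The fingers move at their own pace and stop on an object; FORCE is the grip in N (left out, the last holds). Time passes only in rows, so rows that do not move let the fingers close. It gives the time, the measured TCP pose, the force, the opening and the grip force at its end, in the units of the state.
- get_state(): the state, without advancing time (a new reading comes with each control period).
- snapshot(name): name is "side" or "top" or "wrist"; returns a dict with "frame" (384x512x3 uint8, red, green, blue), "mtx" (3x3 intrinsics, pixels), "xyz" and "orientation" of the camera in the world; the wrist camera has in their place "mount" (4x4, takes a point from camera to tool coordinates, whose origin is the TCP and whose axes are the flange's). Camera axes: x right, y down, z forward; pixel columns grow to the right and rows downward; lengths in m; the calibration is good to about 2 mm. A picture is of the moment at which its call begins: read the wrist's pose just before it. There is no depth.
- finish_job(): hands the job in; it is judged then, once.
The state is a dict: "clock": time; "q": joint angles; "qd": joint speeds; "joint_torque": joint torques, N m; "tool_pos": TCP position; "eef_rot": TCP orientation; "contact_force": force on the tool from outside, world axes, zero at the start; "moment": the same for the moment, N m; "opening": opening from 0.0 (shut) to 1.0 (fully open); "finger_force": force on a finger pad.
Only numpy, scipy, OpenCV 4.12 (cv2) and the standard library are available. Lean on these libraries where they do the work, as an engineer would, in place of code of your own. Each camera call takes 0.05 s, during which the arm holds its last target. There are 200 camera calls.

### The job

Pick up the scoop and use it to scoop the three white grinding balls out of the green tray and tip them into the blue bowl, never touching the balls with the fingers. Then set the scoop down, level, on the bench and let go.

Things in the scene. Friction and masses are not known exactly. Their poses are not given: they have to be found in the camera images.
- scoop_grip (a point): Centre, half-way up, of the raised blue bar handle of the loose aluminium scoop (about 160 g). Axes: x from handle to open lip, y to its left, z up. At the start the scoop stands level on the bench, this point 62 mm above its underside. The handle lies along x, from 55 mm behind to 40 mm ahead of this point, 20 mm wide, 26 mm high. Balls roll freely in the pan: lip-up 15 degrees keeps them, lip-down 40 pours.
- scoop_lip (a point): Middle of the scoop's straight front lip, at its underside: 105 mm ahead of and 62 mm below the handle point, same axes. From here the pan reaches 70 mm back to its back wall: flat floor 2.5 mm thick, 92 mm wide outside, 87 mm inside, side walls 30 mm high over the full length, back wall 34 mm. Open at the front and top.
- tray: Fixed green tray 230 mm long (x), 136 mm wide (y); origin at the centre of its underside, x towards its ramp end, away from the robot. Floor 8 mm thick, flat inside from x = -110 to 68 mm and y = -63 to 63 mm; then a ramp rises at 45 degrees to the far rim. Rims 44 mm above the bench, near end 34 mm. The balls start near the middle; pushed against the ramp by the lip they ride up onto the pan.
- ball_1: one of the three loose white ceramic grinding balls in the tray, a 20 mm diameter sphere of 16 g; origin at its centre. Nearest to the tray's near end at the start.
- ball_2: one of the three loose white ceramic grinding balls in the tray, a 20 mm diameter sphere of 16 g; origin at its centre. The middle one at the start.
- ball_3: one of the three loose white ceramic grinding balls in the tray, a 20 mm diameter sphere of 16 g; origin at its centre. Nearest to the ramp at the start.
- blue_bowl: Fixed round blue bowl, open at the top, rim 150 mm in outer diameter and 58 mm above the bench, wall 4 mm; origin at the centre of its underside. A white bowl of the same shape nearby is not to be used.
There are look-alikes about, which are no part of the job. Leave any black or red look-alike of the part that bears scoop_grip alone.

How it is judged:
By the outcome, as a careful person would: the job done as asked, in the order asked, and still so for the second after the job is handed in, with the robot touching nothing.
It also fails if it takes over 61 s, if anything falls off the work surface, if the arm or the gripper's body presses on something with over 40 N, if the wrist force passes 120 N, or if a joint passes its speed limit or range.

## Working session

There is one attempt and no reset: what is moved stays moved. The work goes in short steps, Python scripts to look and compute and a shell command to move; the robot and the scene stay as the last step left them, time stands still between calls to the robot, and variables do not carry over. Pictures are saved under pics/ and viewed, at most 10 in all, crops included, and the job is handed in when it is done.

```bash
mkdir -p pics; python3 - <<'E'
from plant import *
import cv2,pickle
s=get_state();print({k:s[k] for k in('clock','tool_pos','eef_rot','opening')})
for n in('top','side'):
    d=snapshot(n);pickle.dump(d,open(n+'.pkl','wb'));cv2.imwrite(f'pics/{n}0.png',cv2.resize(d['frame'][:,:,::-1],(800,600),interpolation=cv2.INTER_CUBIC));print(d['mtx'],d['xyz'],d['orientation'])
E
```

```text
{'clock': 0.0, 'tool_pos': array([ 0.25672865, -0.56914071,  0.23793355]), 'eef_rot': array([ 9.77622777e-01,  2.10363704e-01, -2.49266940e-04, -8.69054077e-04]), 'opening': 1.0001697127981046}
[[356.88993383   0.         251.35190759]
 [  0.         356.88993383 191.80364895]
 [  0.           0.           1.        ]] [ 0.39348577 -0.13727507  1.24448401] [ 0.71132315 -0.70163063  0.03108081 -0.0277096 ]
[[417.353595     0.         261.1233477 ]
 [  0.         417.353595   186.65642296]
 [  0.           0.           1.        ]] [0.38845733 0.70357483 0.76190548] [-0.04389326  0.90486332 -0.42286703  0.02189142]
```

View pics/top0.png

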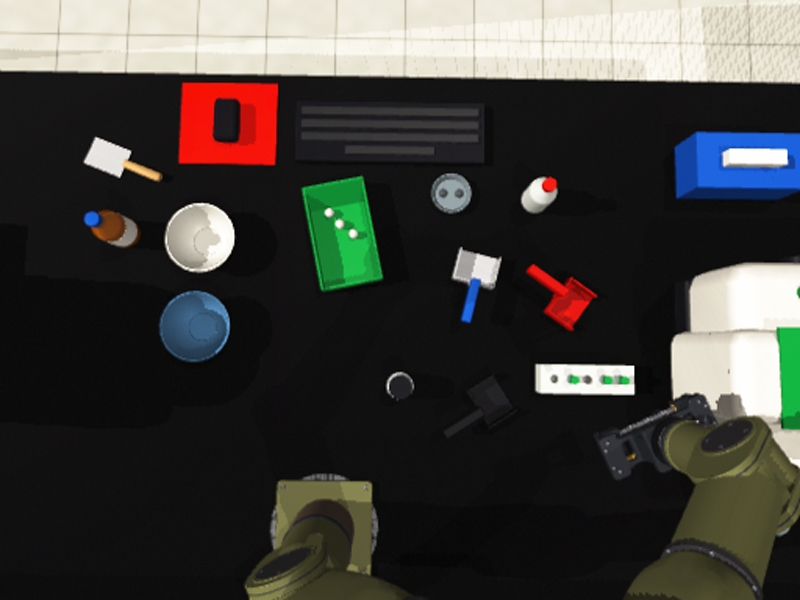

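View pics/side0.png

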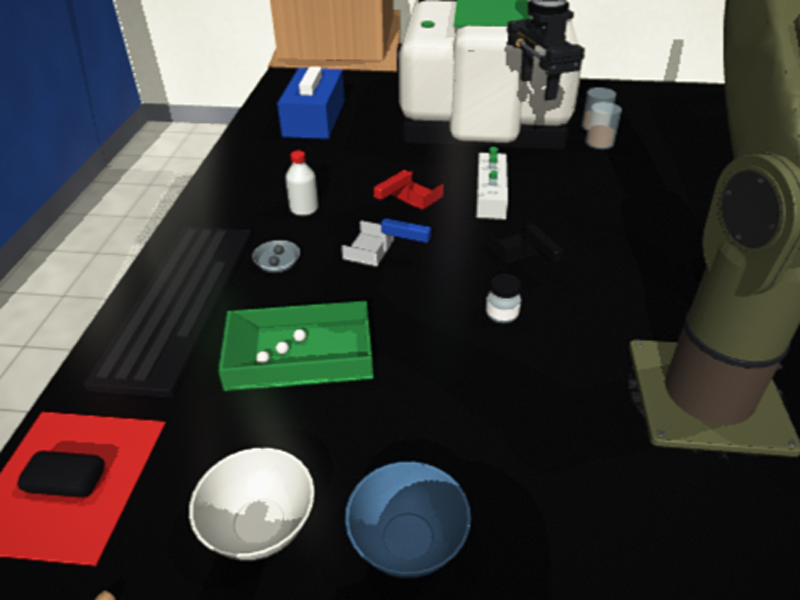

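Top view: the scoop candidates are blue-handled with an aluminium pan at (475,285), red at (562,297) and black at (482,407). The blue-handled one fits the description. The tray is at (342,233) with balls at (329,212), (340,224) and (353,234). The blue bowl is at (195,326) and the white bowl at (200,237). I'll confirm the scoop and tray in one enlarged crop.

```bash
python3 - <<'E'
import cv2,pickle,numpy as np
d=pickle.load(open('top.pkl','rb'));f=d['frame'][:,:,::-1]
# orig crop cols 185-345, rows 105-215 x5
cv2.imwrite('pics/crop.png',cv2.resize(f[105:215,185:345],(800,550),interpolation=cv2.INTER_CUBIC))
E
cat > h.py <<'E'
import numpy as np,pickle
from scipy.spatial.transform import Rotation as R
def ray(d,u,v,z):
    r=R.from_quat(d['orientation']).apply(np.linalg.inv(d['mtx'])@[u,v,1]); c=np.array(d['xyz'])
    return c+r*(z-c[2])/r[2]
def proj(d,p):
    q=d['mtx']@R.from_quat(d['orientation']).inv().apply(np.array(p)-d['xyz']); return q[:2]/q[2]
E
```

```text
(no output)
```

View pics/crop.png

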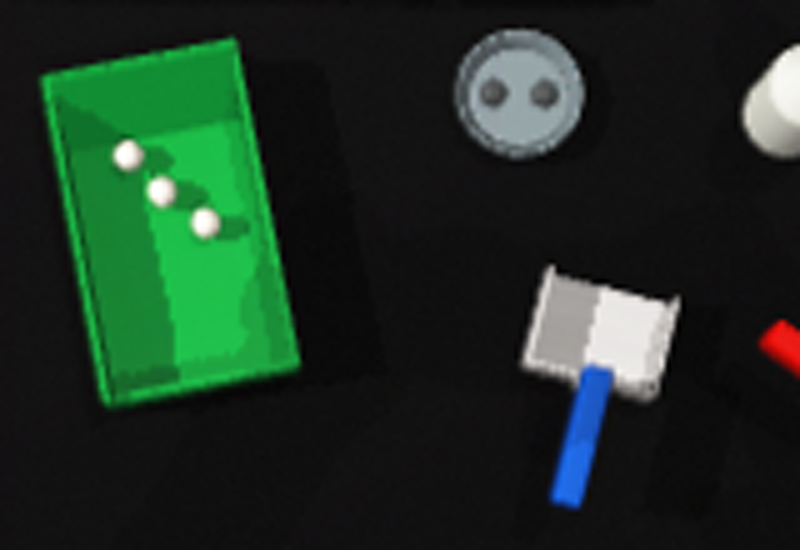

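Confirmed: the blue bar handle runs from about (566,503) to (598,368) in the crop, with the pan lip at the upper end from (549,268) to (677,298). The tray corners are (42,75), (236,40), (299,368) and (106,405), with the ramp at the top. Balls are at (128,155), (161,191) and (205,222).

```bash
cat > m.py <<'E'
from h import *
from scipy.optimize import least_squares
d=pickle.load(open('top.pkl','rb')); s=pickle.load(open('side.pkl','rb'))
c=lambda u,v:((u+.5)/5-.5+185,(v+.5)/5-.5+105)
b=lambda u,v:((u+.5)*.64-.5,(v+.5)*.64-.5)
def fit(pts,obs,x0):
    def f(p):
        r=R.from_euler('z',p[2]).as_matrix()
        return np.concatenate([proj(d,r@np.array(q)+[p[0],p[1],0])-o for q,o in zip(pts,obs)])
    r=least_squares(f,x0); return r.x,np.abs(r.fun).max()
h=.075
S=fit([(-.055,.01,h),(-.055,-.01,h),(.04,-.01,h),(.04,.01,h),(.105,.046,.030),(.105,-.046,.030)],[c(552,500),c(580,506),c(612,370),c(583,366),c(549,268),c(677,299)],[.4,-.3,0])
T=fit([(.115,.068,.044),(.115,-.068,.044),(-.115,-.068,.034),(-.115,.068,.034)],[c(42,75),c(236,40),c(299,368),c(106,405)],[.5,0,0])
B=ray(d,*b(195,326),.058)
print('scoop',S,'tray',T,'bowl',B)
for q in[(128,155),(161,191),(205,222)]:
    p=ray(d,*c(*q),.018); print(p,'tray frame',R.from_euler('z',-T[0][2]).apply(p-[*T[0][:2],0])[:2])
print('bowl from side',ray(s,*b(408,518),.058))
print('scoop handle side',(np.array(proj(s,[*S[0][:2],.075]))+.5)/.64, 'tray ball1',ray(s,*b(299,336),.018))
E
python3 m.py; python3 - <<'E'
from plant import *
d=snapshot('wrist');print(d['mount'])
E
```

```text
scoop (array([ 0.50098128, -0.30757924, -0.23806427]), np.float64(0.752476659069913)) tray (array([ 0.63984057, -0.02880464,  0.20553516]), np.float64(0.3624027547805042)) bowl [0.43113277 0.27730297 0.058     ]
[0.69069628 0.00392156 0.018     ] tray frame [0.05646442 0.02165818]
[ 0.66551685 -0.01966241  0.018     ] tray frame [0.0270017  0.00370951]
[ 0.64405731 -0.05075695  0.018     ] tray frame [-0.00035228 -0.02235085]
bowl from side [0.4319447  0.28314475 0.058     ]
scoop handle side [402.79091502 225.40940522] tray ball1 [ 0.64550832 -0.05209075  0.018     ]
[[ 4.35175329e-04 -9.60746338e-01 -2.77427982e-01  7.09574875e-02]
 [ 9.99999611e-01  6.30892504e-04 -6.16204973e-04  1.69361588e-03]
 [ 7.67043906e-04 -2.77427606e-01  9.60746239e-01 -1.45111682e-01]
 [ 0.00000000e+00  0.00000000e+00  0.00000000e+00  1.00000000e+00]]
```

```bash
cat >> h.py <<'E'
def tool(yaw,up=0,roll=0): return R.from_euler('z',yaw)*R.from_euler('y',-up)*R.from_euler('x',roll)*R.from_euler('x',np.pi)
def rows(p,r,targets):
    """targets: (tcp, Rot, n): straight moves in n equal rows, printed per target"""
    for P,Q,n in targets:
        rv=(r.inv()*Q).as_rotvec()/n; step=(np.array(P)-p)/n; out=[]
        q,t=r,np.array(p,float)
        for i in range(n):
            w=p+step*(i+1); sh=q.inv().apply(w-t).round(4); ro=rv.round(4)
            out.append([float(x) for x in (*sh,*ro)]); t=t+q.apply(sh); q=q*R.from_rotvec(ro)
        print(str(out).replace(' ','')[1:-1]); p,r=t,q
    print('end',p.round(4))
E
python3 - <<'E'
from h import *
from plant import get_state
s=get_state();p=s['tool_pos'];r=R.from_quat(s['eef_rot'])
g=[.501,-.3076];Q=tool(-.238)
rows(p,r,[([*g,.18],Q,11),([*g,.046],Q,6)])
E
```

```text
[0.03,-0.0125,0.0053,-0.0001,0.0,0.0602],[0.0292,-0.0144,0.0053,-0.0001,0.0,0.0602],[0.0283,-0.016,0.0053,-0.0001,0.0,0.0602],[0.0273,-0.0178,0.0053,-0.0001,0.0,0.0602],[0.0262,-0.0193,0.0053,-0.0001,0.0,0.0602],[0.0249,-0.0209,0.0053,-0.0001,0.0,0.0602],[0.0237,-0.0224,0.0052,-0.0001,0.0,0.0602],[0.0222,-0.0237,0.0053,-0.0001,0.0,0.0602],[0.0208,-0.025,0.0053,-0.0001,0.0,0.0602],[0.0193,-0.0263,0.0053,-0.0001,0.0,0.0602],[0.0176,-0.0273,0.0053,-0.0001,0.0,0.0602]
[0.0,0.0,0.0223,0.0,0.0001,-0.0],[0.0,0.0,0.0224,0.0,0.0001,-0.0],[0.0,0.0,0.0223,0.0,0.0001,-0.0],[0.0,0.0,0.0223,0.0,0.0001,-0.0],[0.0001,0.0,0.0223,0.0,0.0001,-0.0],[-0.0,0.0,0.0224,0.0,0.0001,-0.0]
end [ 0.501  -0.3076  0.046 ]
```

```bash
python3 -m jog '[[[0.03,-0.0125,0.005,0,0,0.06],[0.029,-0.0145,0.005,0,0,0.06],[0.0285,-0.016,0.005,0,0,0.06],[0.027,-0.018,0.005,0,0,0.06],[0.026,-0.0195,0.005,0,0,0.06],[0.025,-0.021,0.005,0,0,0.06],[0.0235,-0.0225,0.005,0,0,0.06],[0.022,-0.0235,0.005,0,0,0.06],[0.021,-0.025,0.005,0,0,0.06],[0.0195,-0.0265,0.005,0,0,0.06],[0.0175,-0.0275,0.005,0,0,0.062],[0,0,0,0,0,0]]]' 0.08 30; python3 - <<'E'
from plant import *
from h import *
import cv2
s=get_state();d=snapshot('wrist')
r=R.from_quat(s['eef_rot']);print(s['tool_pos'],r.as_euler('ZYX'),s['q'])
cv2.imwrite('pics/w1.png',cv2.resize(d['frame'][:,:,::-1],(800,600)))
M=d['mount']
def pj(w):
    t=r.inv().apply(np.array(w)-s['tool_pos']); c=np.linalg.inv(M)@[*t,1]; q=d['mtx']@c[:3]; return (q[:2]/q[2]+.5)*800/512-.5
a=-.238
for q in[(-.055,.01,.075),(-.055,-.01,.075),(.04,-.01,.075),(.04,.01,.075),(.105,.046,.03),(.105,-.046,.03)]:
    print(q,pj(R.from_euler('z',a).apply(q)+[.501,-.3076,0]).round())
E
```

```text
clock: 1.65
tool_pos: [0.5025, -0.3037, 0.183]
eef_rot: [0.993, -0.116, 0.0, -0.001]
contact_force: [1.8, -0.2, 0.5]
opening: 0.906
finger_force: 0.0
[ 0.50251842 -0.30365238  0.18302407] [-2.32168027e-01  2.30784207e-04 -3.13931008e+00] [ 0.4370319   0.70894739  0.05044208  1.74585999 -0.05505929  0.68893231
 -1.28508575]
(-0.055, 0.01, 0.075) [390. 381.]
(-0.055, -0.01, 0.075) [422. 381.]
(0.04, -0.01, 0.075) [425. 228.]
(0.04, 0.01, 0.075) [390. 228.]
(0.105, 0.046, 0.03) [334. 114.]
(0.105, -0.046, 0.03) [482. 114.]
```

View pics/w1.png

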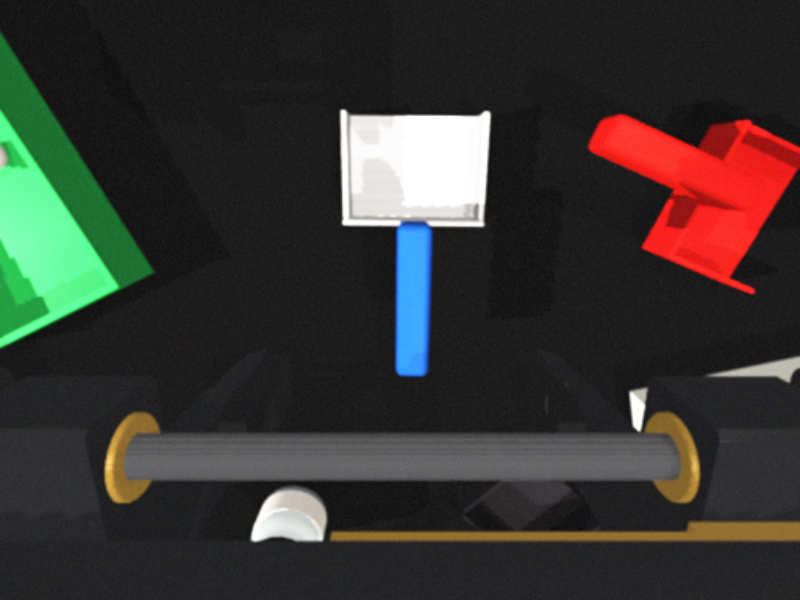

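Handle corners in the wrist view are (396,376), (428,376), (431,226) and (398,224), and the lip is at (343,112)–(490,112). The scoop is therefore about 4 mm to the right of my estimate and 2 mm further ahead. I'll correct that and go down.

```bash
python3 -m jog '[[[0.002,0.008,0.02,0,0,0.005],[0,0,0.03,0,0,0],[0,0,0.03,0,0,0],[0,0,0.03,0,0,0],[0,0,0.025,0,0,0],[0,0,0,0,0,0],[0,0,0,0,0,0]]]' 0.08 30; python3 - <<'E'
from plant import *
from h import *
s=get_state();print(s['tool_pos'],R.from_quat(s['eef_rot']).as_euler('ZYX'),s['contact_force'])
E
```

```text
clock: 2.58
tool_pos: [0.5, -0.3167, 0.049]
eef_rot: [0.993, -0.122, 0.0, 0.0]
contact_force: [0.7, -0.5, 0.6]
opening: 0.911
finger_force: 0.0
[ 0.49999629 -0.31671131  0.04897618] [-2.44825895e-01 -3.27045579e-04  3.14078160e+00] [ 0.66780834 -0.45424887  0.58627119]
```

```bash
python3 -m jog '[[[0.0013,-0.004,0.006,0,0,0.006],[0,0,0,0,0,0],[0,0,0,0,0,0]]]' 0.08 30; python3 -m jog '[[[0,0,0,0,0,0],[0,0,0,0,0,0],[0,0,0,0,0,0],[0,0,0,0,0,0],[0,0,0,0,0,0],[0,0,0,0,0,0],[0,0,0,0,0,0]]]' 0.0 50
```

```text
clock: 2.95
tool_pos: [0.503, -0.3117, 0.0431]
eef_rot: [0.992, -0.124, 0.0, 0.0]
contact_force: [-0.2, -0.6, -1.0]
opening: 0.905
finger_force: 0.0
clock: 3.82
tool_pos: [0.5027, -0.3116, 0.0427]
eef_rot: [0.992, -0.124, -0.0, -0.0]
contact_force: [0.0, 1.0, 0.5]
opening: 0.217
finger_force: 49.9
```

```bash
python3 - <<'E'
from h import *
from plant import get_state
s=get_state();p=s['tool_pos'];r=R.from_quat(s['eef_rot'])
t=R.from_euler('z',.2055).apply([-.135,0,0])+[.6398,-.0288,0]
print(t)
rows(p,r,[([p[0],p[1],.15],r,4),([t[0],t[1],.15],tool(.2055),8)])
E
```

```text
[ 0.50764052 -0.05634765  0.        ]
[-0.0,-0.0,-0.0268,0.0,0.0,0.0],[-0.0,-0.0,-0.0269,0.0,0.0,0.0],[-0.0,-0.0,-0.0268,0.0,0.0,0.0],[-0.0,-0.0,-0.0268,0.0,0.0,0.0]
[-0.0073,-0.0311,0.0,-0.0,0.0,-0.0568],[-0.0055,-0.0314,0.0,-0.0,0.0,-0.0568],[-0.0037,-0.0317,0.0,-0.0,0.0,-0.0568],[-0.0019,-0.0319,0.0,-0.0,0.0,-0.0568],[-0.0001,-0.0319,0.0,-0.0,0.0,-0.0568],[0.0018,-0.0319,0.0,-0.0,0.0,-0.0568],[0.0035,-0.0317,0.0,-0.0,0.0,-0.0568],[0.0053,-0.0315,0.0,-0.0,0.0,-0.0568]
end [ 0.5076 -0.0563  0.15  ]
```

```bash
python3 -m jog '[[[0,0,-0.015,0,0,0],[0,0,-0.03,0,0,0],[0,0,-0.035,0,0,0],[0,0,-0.027,0,0,0],[-0.0073,-0.031,0,0,0,-0.057],[-0.0055,-0.0315,0,0,0,-0.057],[-0.0037,-0.0315,0,0,0,-0.057],[-0.002,-0.032,0,0,0,-0.057],[0,-0.032,0,0,0,-0.057],[0.002,-0.032,0,0,0,-0.057],[0.0035,-0.0315,0,0,0,-0.057],[0.005,-0.0315,0,0,0,-0.056]]]'; python3 -m jog '[[[0,0,0,0,0,0],[0,0,0,0,0,0],[0,0,0,0,0,0]]]';  python3 - <<'E'
from plant import *
from h import *
import cv2
s=get_state();d=snapshot('wrist')
r=R.from_quat(s['eef_rot']);print(s['tool_pos'],r.as_euler('ZYX'),s['q'])
pickle.dump((s,d),open('w2.pkl','wb'))
cv2.imwrite('pics/w2.png',cv2.resize(d['frame'][:,:,::-1],(800,600)))
M=d['mount']
def pj(w):
    t=r.inv().apply(np.array(w)-s['tool_pos']); c=np.linalg.inv(M)@[*t,1]; q=d['mtx']@c[:3]; return (q[:2]/q[2]+.5)*800/512-.5
for q in[(.115,.068,.044),(.115,-.068,.044),(-.115,-.068,.034),(-.115,.068,.034)]:
    print('tray',pj(R.from_euler('z',.2055).apply(q)+[.6398,-.0288,0]).round())
g=s['tool_pos']-r.apply([0,0,.019]); 
for q in[(.105,.046,-.032),(.105,-.046,-.032),(.105,0.0435,-.0595),(.105,-.0435,-.0595)]: print('lip',pj(g+(r*R.from_euler('x',np.pi)).apply(q)).round())
E
```

```text
clock: 5.32
tool_pos: [0.5075, -0.0557, 0.1506]
eef_rot: [0.995, 0.104, 0.001, 0.0]
contact_force: [0.0, -0.7, -1.4]
opening: 0.22
finger_force: 49.9
clock: 5.7
tool_pos: [0.5073, -0.0582, 0.15]
eef_rot: [0.995, 0.101, 0.0, 0.001]
contact_force: [0.4, 0.2, -1.8]
opening: 0.221
finger_force: 49.9
[ 0.50733087 -0.05815043  0.14999005] [ 2.03301723e-01 -1.13146403e-04  3.14046867e+00] [ 0.02919202  0.68068854 -0.00981278  1.9981542   0.01624121  0.46246519
 -1.36046164]
tray [ 234. -266.]
tray [ 551. -267.]
tray [510. 257.]
tray [281. 257.]
lip [253.  59.]
lip [541.  59.]
lip [283.  76.]
lip [512.  76.]
```

View pics/w2.png

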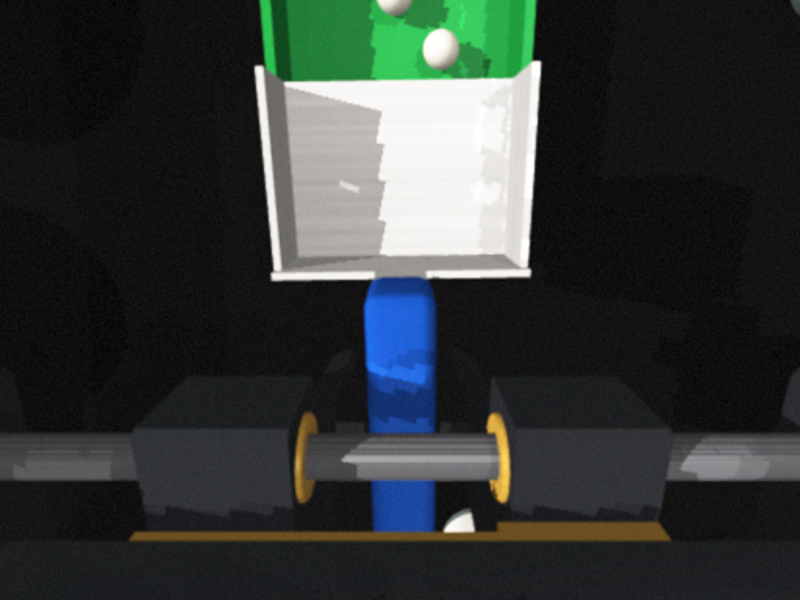

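The lip shows at (286,82)–(511,80). That is centred in the hand and sits perhaps 3 mm low. The tray walls at row 0 are near columns 261 and 537, so the scoop is centred in the tray. Ball 1 is at (441,48), clear ahead of the lip. Next I'll descend.

```bash
python3 -m jog '[[[0,0,0.02,0,0,0],[0,0,0.03,0,0,0],[0,0,0.025,0,0,0],[0,0,0.012,0,0,0],[0,0,0.004,0,0,0],[0,0,0,0,0,0],[0,0,0,0,0,0]]]';python3 -m jog '[[[0,0,0.0015,0,0,0],[0,0,0.0015,0,0,0]]]'; python3 -m jog '[[[0,0,0.0015,0,0,0],[0,0,0,0,0,0]]]';  python3 - <<'E'
from plant import *
import cv2
d=snapshot('side')
s=get_state();print(s['tool_pos'],s['contact_force'],s['moment'])
cv2.imwrite('pics/s3.png',cv2.resize(d['frame'][175:265,130:280][:,:,::-1],(800,480),interpolation=cv2.INTER_CUBIC))
E
```

```text
clock: 6.62
tool_pos: [0.5079, -0.0567, 0.0594]
eef_rot: [0.995, 0.103, 0.001, 0.0]
contact_force: [0.4, 0.1, -1.1]
opening: 0.219
finger_force: 49.9
clock: 6.88
tool_pos: [0.5076, -0.0566, 0.056]
eef_rot: [0.995, 0.103, 0.0, 0.0]
contact_force: [0.1, -0.9, -0.2]
opening: 0.219
finger_force: 49.9
clock: 7.12
tool_pos: [0.5073, -0.0565, 0.0541]
eef_rot: [0.995, 0.103, -0.0, 0.0]
contact_force: [-0.1, -0.1, -0.9]
opening: 0.219
finger_force: 49.9
[ 0.5072872  -0.05655284  0.05413353] [ 0.64692298  0.24877176 -0.77700521] [0.00743344 0.07388687 0.07168005]
```

View pics/s3.png

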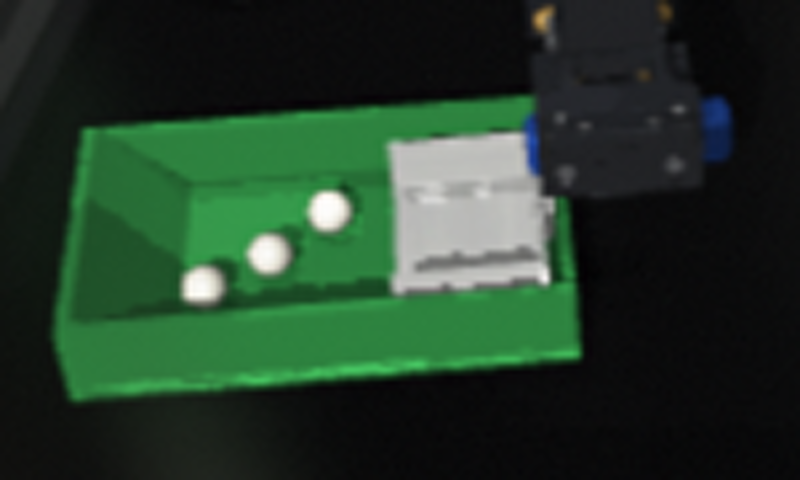

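The pan is inside the tray at crop (390–550,140–295), with the balls ahead at (330,211), (269,254) and (204,285). I'll ease down to contact.

```bash
for i in 1 2 3; do python3 -m jog '[[[0,0,0.001,0,0,0],[0,0,0,0,0,0]]]' | egrep 'tool_pos|contact'; done
```

```text
tool_pos: [0.5073, -0.0566, 0.0531]
contact_force: [-0.6, 0.7, -1.0]
tool_pos: [0.5073, -0.0566, 0.0522]
contact_force: [0.4, 1.2, -1.7]
tool_pos: [0.5073, -0.0566, 0.0511]
contact_force: [0.2, -0.5, -1.3]
```

```bash
for i in 1 2 3; do python3 -m jog '[[[0,0,0.001,0,0,0],[0,0,0,0,0,0]]]' | egrep 'tool_pos|contact'; done
```

```text
tool_pos: [0.5072, -0.0566, 0.0505]
contact_force: [-1.3, 0.5, 4.0]
tool_pos: [0.5067, -0.0568, 0.0501]
contact_force: [-3.7, 0.1, 11.4]
tool_pos: [0.5061, -0.0569, 0.0497]
contact_force: [-5.9, 0.2, 18.9]
```

```bash
python3 -m jog '[[[0,0,-0.002,0,0,0],[0.005,0,0,0,0,0],[0.008,0,0,0,0,0],[0.008,0,0,0,0,0],[0.008,0,0,0,0,0],[0.008,0,0,0,0,0],[0.008,0,0,0,0,0],[0.008,0,0,0,0,0],[0.008,0,0,0,0,0],[0.008,0,0,0,0,0],[0.006,0,0,0,0,0],[0,0,0,0,0,0]]]';  python3 - <<'E'
from plant import *
import cv2
from h import *
d=snapshot('side')
s=get_state();print(s['tool_pos'],R.from_euler('z',-.2055).apply(s['tool_pos']-[.6398,-.0288,0])+[.105,0,0],s['contact_force'],R.from_quat(s['eef_rot']).as_euler('ZYX'))
cv2.imwrite('pics/s4.png',cv2.resize(d['frame'][175:265,130:280][:,:,::-1],(800,480),interpolation=cv2.INTER_CUBIC))
E
```

```text
clock: 10.18
tool_pos: [0.576, -0.0431, 0.0506]
eef_rot: [0.995, 0.102, -0.005, 0.001]
contact_force: [-10.9, -2.4, 16.1]
opening: 0.215
finger_force: 49.9
[ 0.57594602 -0.04302934  0.05064086] [ 0.03958597 -0.00090011  0.05064086] [-10.35902354  -2.92007966  16.31517501] [0.20428175 0.00998177 3.14143242]
```

View pics/s4.png

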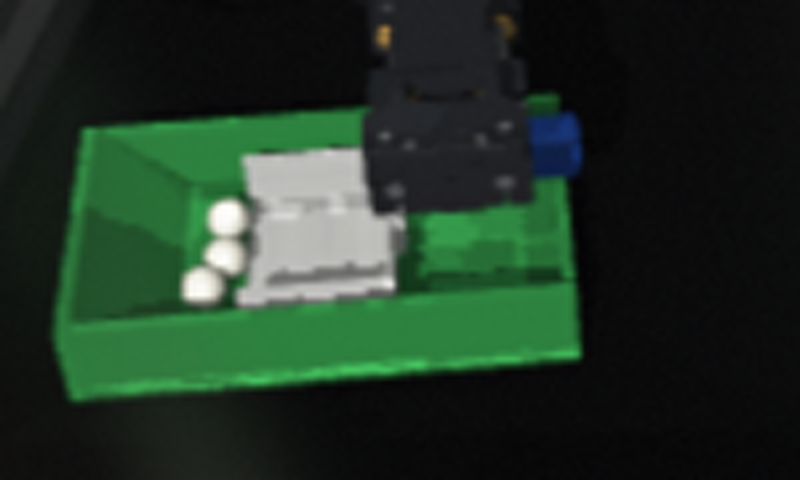

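The pan is at crop (240–400,155–300), with all three balls just ahead of the lip at (228,217), (225,256) and (203,285). It is pressing too hard, so I'll lighten it.

```bash
python3 -m jog '[[[0,0,-0.001,0,0,0],[0,0,-0.0005,0,0,0],[0,0,0,0,0,0]]]'|egrep 'tool_pos|eef|contact';  python3 -m jog '[[[0.004,0,0,0,0,0],[0.004,0,0,0,0,0],[0.004,0,0,0,0,0],[0,0,0,0,0,0]]]'|egrep 'tool_pos|eef|contact'; python3 - <<'E'
from plant import *
from h import *
s=get_state();print(s['tool_pos'],R.from_euler('z',-.2055).apply(s['tool_pos']-[.6398,-.0288,0])+[.105,0,0],s['contact_force'],R.from_quat(s['eef_rot']).as_euler('ZYX'))
E
```

```text
tool_pos: [0.5813, -0.0409, 0.0514]
eef_rot: [0.995, 0.103, 0.0, -0.0]
contact_force: [-0.1, 0.1, -1.5]
tool_pos: [0.5931, -0.0386, 0.0517]
eef_rot: [0.995, 0.103, 0.0, 0.0]
contact_force: [-0.8, 0.4, -1.3]
[ 0.59309071 -0.0385863   0.051723  ] [ 5.72765551e-02 -4.90415754e-05  5.17229958e-02] [-0.75976695  0.37610823 -1.28774925] [ 2.06067051e-01 -7.49087905e-04  3.14150438e+00]
```

```bash
python3 -m jog '[[[0.003,0,0.0005,0,0,0],[0.003,0,0,0,0,0],[0.002,0,0,0,0,0],[0,0,0,0,0,0]]]'|egrep 'tool_pos|eef|contact';  python3 -m jog '[[[0.002,0,0,0,0,0],[0.002,0,0,0,0,0],[0,0,0,0,0,0]]]'|egrep 'tool_pos|eef|contact'; python3 - <<'E'
from plant import *
from h import *
import cv2
d=snapshot('side')
s=get_state();print(s['tool_pos'],R.from_euler('z',-.2055).apply(s['tool_pos']-[.6398,-.0288,0])+[.105,0,0],s['contact_force'],R.from_quat(s['eef_rot']).as_euler('ZYX'))
a=cv2.resize(d['frame'][185:255,130:250][:,:,::-1],(792,462),interpolation=cv2.INTER_CUBIC)
cv2.imwrite('pics/s5.png',a)
E
```

```text
tool_pos: [0.6006, -0.0371, 0.0512]
eef_rot: [0.995, 0.103, 0.0, -0.0]
contact_force: [-0.2, 0.1, -1.7]
tool_pos: [0.6048, -0.0362, 0.0512]
eef_rot: [0.995, 0.103, 0.0, -0.0]
contact_force: [1.1, -0.6, -2.2]
[ 0.6045999  -0.03624201  0.05126285] [ 0.06902196 -0.00010261  0.05126285] [ 0.20175198  0.44361219 -1.93666031] [ 2.05894179e-01 -6.16834097e-04  3.14149240e+00]
```

View pics/s5.png

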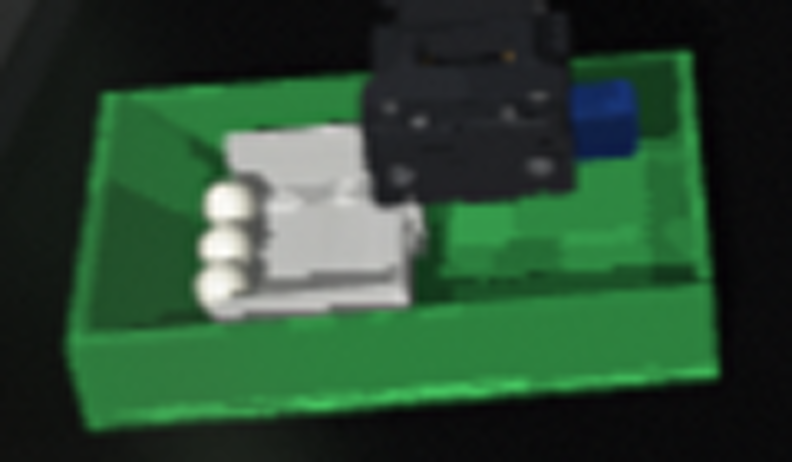

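The three balls are lined up at the foot of the ramp, at (229,202), (223,243) and (220,287), riding on the lip. Next I'll push in a little, then lift along the ramp while tilting lip-up about the lip.

```bash
python3 -m jog '[[[0.002,0,0,0,0,0],[0.002,0,0,0,0,0],[0,0,0,0,0,0]]]'|egrep 'tool_pos|eef|contact'; python3 - <<'E'
from plant import *
from h import *
s=get_state();p=s['tool_pos'];L0=p+R.from_euler('z',.206).apply([.105,0,-.043])
T=[];f=R.from_euler('z',.206).apply([1,0,0])
for i in range(1,11):
    th=.035*i; L=L0+f*.003*i+np.array([0,0,.003*i]); Rs=R.from_euler('z',.206)*R.from_euler('y',-th)
    T.append((L-Rs.apply([.105,0,-.043]),tool(.206,th),1))
rows(p,tool(.206),T)
E
```

```text
tool_pos: [0.6058, -0.036, 0.051]
eef_rot: [0.995, 0.102, -0.002, 0.0]
contact_force: [-4.7, -0.1, 2.3]
[0.0016,-0.0,0.0007,-0.0,0.035,0.0]
[0.0016,0.0,0.0008,0.0,0.035,-0.0]
[0.0018,-0.0,0.0009,0.0,0.035,0.0]
[0.0018,-0.0,0.0011,0.0,0.035,0.0]
[0.002,-0.0,0.0011,0.0,0.035,0.0]
[0.002,-0.0,0.0013,0.0,0.035,0.0]
[0.0021,-0.0,0.0014,0.0,0.035,0.0]
[0.0022,0.0,0.0015,-0.0,0.035,0.0]
[0.0023,0.0,0.0016,0.0,0.035,0.0]
[0.0024,0.0,0.0018,-0.0,0.035,0.0]
end [ 0.627  -0.0315  0.0424]
```

```bash
python3 -m jog '[[[0.0016,0,0,0,0.035,0],[0.0016,0,0.0008,0,0.035,0],[0.0018,0,0.0009,0,0.035,0],[0.0018,0,0.0011,0,0.035,0],[0.002,0,0.0011,0,0.035,0]]]'|egrep 'tool_pos|eef|contact'; python3 -m jog '[[[0.002,0,0.0013,0,0.035,0],[0.0021,0,0.0014,0,0.035,0],[0.0022,0,0.0015,0,0.035,0],[0.0023,0,0.0016,0,0.035,0],[0.0024,0,0.0018,0,0.035,0],[0,0,0,0,0,0],[0,0,0,0,0,0]]]'|egrep 'tool_pos|eef|contact'; python3 - <<'E'
from plant import *
from h import *
import cv2
s=get_state();print(s['tool_pos'],s['contact_force'],R.from_quat(s['eef_rot']).as_euler('ZYX'),s['q'])
d=snapshot('wrist');e=snapshot('side')
a=cv2.resize(d['frame'][:200,100:400][:,:,::-1],(600,400));b=cv2.resize(e['frame'][185:255,130:250][:,:,::-1],(343,200))
c=np.zeros((600,600,3),np.uint8);c[:400]=a;c[400:,:343]=b
cv2.imwrite('pics/c6.png',c)
E
```

```text
tool_pos: [0.6134, -0.0343, 0.047]
eef_rot: [0.991, 0.102, 0.084, -0.009]
contact_force: [-7.2, -1.0, -0.2]
tool_pos: [0.6246, -0.0356, 0.0479]
eef_rot: [0.986, 0.104, 0.131, -0.015]
contact_force: [-15.1, 0.4, 2.5]
[ 0.62455463 -0.03557195  0.0478674 ] [-15.08932257   0.35267125   2.54298987] [ 0.2092338  -0.26436215 -3.13893944] [ 0.08684014  0.90812593 -0.12105456  1.94195691  0.70628535  0.04964259
 -2.03825117]
```

View pics/c6.png

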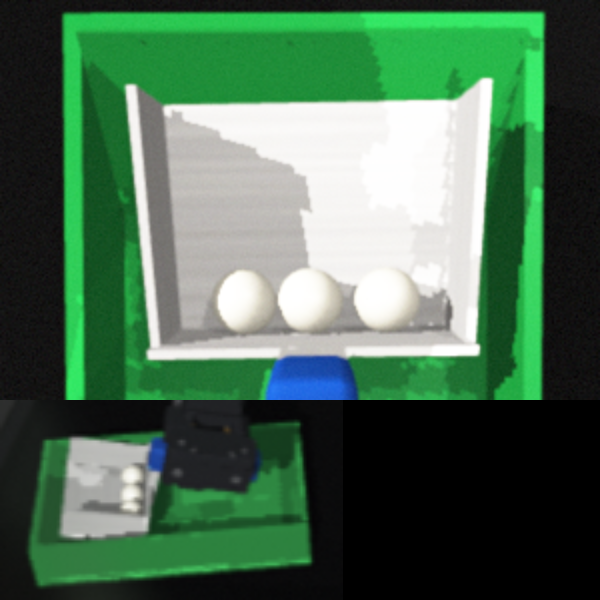

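All three balls are at the back of the pan (crop (245,300), (310,300) and (387,298)), with the scoop 15° lip-up. I'll lift it out and carry it.

```bash
python3 -m jog '[[[-0.006,0,-0.003,0,0,0],[-0.008,0,-0.008,0,0,0],[-0.006,0,-0.015,0,0,0],[-0.006,0,-0.022,0,0,0],[-0.006,0,-0.025,0,0,0],[-0.006,0,-0.025,0,0,0],[-0.003,0,-0.015,0,0,0],[0,0,-0.008,0,0,0],[0,0,0,0,0,0]]]'; python3 - <<'E'
from plant import *
from h import *
s=get_state();p=s['tool_pos'];r=R.from_quat(s['eef_rot']);e=r.as_euler('ZYX');print(p,e,s['q'])
y=.88;f=R.from_euler('z',y).apply([1,0,0]);L=np.array([.4315,.280,0])-.03*f
off=lambda up:(R.from_euler('z',y)*R.from_euler('y',-up)).apply([.105,0,-.043])
T1=L+[0,0,.12]-off(.27); print(T1)
pts=[]
rows(p,r,[(T1,tool(y,.27),18)])
T=[]
for i in range(1,12):
    up=.27-i*1.06/11; T.append((L+[0,0,.12-.035*i/11]-off(up),tool(y,up),1))
rows(T1,tool(y,.27),T)
E
```

```text
clock: 15.12
tool_pos: [0.5649, -0.0499, 0.1565]
eef_rot: [0.985, 0.103, 0.139, -0.016]
contact_force: [1.5, 0.5, -1.4]
opening: 0.217
finger_force: 49.9
[ 0.56491678 -0.04991929  0.15651587] [ 0.20838035 -0.28052023 -3.13857901] [ 0.33189023  0.69746771 -0.4539479   2.07097444  1.00675769  0.26288324
 -2.30757289]
[0.34060058 0.17004223 0.13343535]
[-0.0096,-0.0145,-0.0014,0.01,-0.0006,-0.0359],[-0.0092,-0.0149,-0.0012,0.01,-0.0006,-0.0359],[-0.0085,-0.0152,-0.0011,0.01,-0.0006,-0.0359],[-0.008,-0.0156,-0.001,0.01,-0.0006,-0.0359],[-0.0075,-0.0158,-0.0007,0.01,-0.0006,-0.0359],[-0.0069,-0.0161,-0.0006,0.01,-0.0006,-0.0359],[-0.0063,-0.0163,-0.0005,0.01,-0.0006,-0.0359],[-0.0057,-0.0165,-0.0003,0.01,-0.0006,-0.0359],[-0.0051,-0.0168,-0.0001,0.01,-0.0006,-0.0359],[-0.0046,-0.0169,0.0001,0.01,-0.0006,-0.0359],[-0.0039,-0.017,0.0002,0.01,-0.0006,-0.0359],[-0.0033,-0.0172,0.0005,0.01,-0.0006,-0.0359],[-0.0026,-0.0173,0.0005,0.01,-0.0006,-0.0359],[-0.0021,-0.0173,0.0008,0.01,-0.0006,-0.0359],[-0.0014,-0.0175,0.0009,0.01,-0.0006,-0.0359],[-0.0008,-0.0174,0.0012,0.01,-0.0006,-0.0359],[-0.0002,-0.0175,0.0012,0.01,-0.0006,-0.0359],[0.0005,-0.0174,0.0015,0.01,-0.0006,-0.0359]
end [0.3406 0.1701 0.1334]
[0.0038,0.0,-0.0068,0.0,-0.0964,-0.0]
[0.004,0.0,-0.0068,0.0,-0.0963,-0.0]
[0.0044,-0.0,-0.0067,0.0,-0.0964,-0.0]
[0.0047,0.0,-0.0068,0.0,-0.0964,-0.0]
[0.005,0.0,-0.0067,0.0,-0.0963,-0.0]
[0.0053,0.0,-0.0068,-0.0,-0.0964,-0.0]
[0.0056,0.0,-0.0069,-0.0,-0.0963,-0.0]
[0.0059,0.0,-0.0069,-0.0,-0.0964,-0.0]
[0.0061,-0.0,-0.0072,-0.0,-0.0964,-0.0]
[0.0064,-0.0,-0.0072,-0.0,-0.0963,-0.0]
[0.0067,0.0,-0.0075,0.0,-0.0964,-0.0]
end [0.3848 0.2235 0.1899]
```

```bash
python3 - <<'E'
from plant import *
from h import *
s=get_state();p=s['tool_pos'];r=R.from_quat(s['eef_rot'])
y=1.65;f=R.from_euler('z',y).apply([1,0,0]);L=np.array([.4315,.280,0])-.03*f
T1=L-(R.from_euler('z',y)*R.from_euler('y',-.28)).apply([.105,0,-.043]);T1[2]=.165; print(T1)
n=24;T=[]
for i in range(1,n+1):
    a=i/n; T.append((p+(T1-p)*a,tool(.208+(y-.208)*a,.28),1))
rows(p,tool(.208,.28),T)
E
```

```text
[0.442798   0.13765354 0.165     ]
[-0.0031,-0.0087,-0.0013,0.0166,0.0,-0.0577]
[-0.0027,-0.0089,-0.0011,0.0166,-0.0,-0.0578]
[-0.0021,-0.009,-0.001,0.0166,0.0,-0.0577]
[-0.0016,-0.0092,-0.0008,0.0166,0.0,-0.0578]
[-0.001,-0.0092,-0.0007,0.0166,0.0,-0.0577]
[-0.0005,-0.0093,-0.0005,0.0166,0.0,-0.0578]
[-0.0,-0.0094,-0.0003,0.0166,0.0,-0.0577]
[0.0005,-0.0093,-0.0002,0.0166,0.0,-0.0577]
[0.0011,-0.0092,-0.0001,0.0166,0.0,-0.0578]
[0.0017,-0.0092,0.0001,0.0166,0.0,-0.0577]
[0.0021,-0.0091,0.0002,0.0166,0.0,-0.0578]
[0.0027,-0.0089,0.0005,0.0166,0.0,-0.0577]
[0.0032,-0.0088,0.0005,0.0167,0.0,-0.0578]
[0.0037,-0.0085,0.0007,0.0166,0.0,-0.0577]
[0.0042,-0.0083,0.0008,0.0166,0.0,-0.0578]
[0.0046,-0.0081,0.001,0.0166,0.0,-0.0577]
[0.0051,-0.0077,0.0011,0.0166,0.0,-0.0577]
[0.0055,-0.0074,0.0012,0.0166,0.0,-0.0578]
[0.006,-0.0071,0.0014,0.0166,0.0,-0.0577]
[0.0064,-0.0067,0.0014,0.0166,0.0,-0.0578]
[0.0067,-0.0062,0.0016,0.0166,0.0,-0.0577]
[0.0071,-0.0059,0.0017,0.0166,0.0,-0.0578]
[0.0074,-0.0054,0.0017,0.0166,0.0,-0.0577]
[0.0077,-0.0049,0.0019,0.0166,0.0,-0.0577]
end [0.4428 0.1377 0.165 ]
```

```bash
cat > st.py <<'E'
from plant import *
from h import *
s=get_state();print(s['clock'],s['tool_pos'].round(4),'yaw,up',(R.from_quat(s['eef_rot'])*R.from_euler('x',-np.pi)).as_euler('ZYX').round(3)*[1,-1,1],s['q'].round(2),s['contact_force'].round(1))
E
python3 -m jog '[[[-0.003,-0.0087,-0.0013,0.0166,0,-0.0577],[-0.0026,-0.0089,-0.0011,0.0166,0,-0.0578],[-0.0021,-0.009,-0.001,0.0166,0,-0.0577],[-0.0016,-0.0092,-0.0008,0.0166,0,-0.0578],[-0.001,-0.0092,-0.0007,0.0166,0,-0.0577],[-0.0005,-0.0093,-0.0005,0.0166,0,-0.0578]]]' >/dev/null; python3 st.py; python3 -m jog '[[[0,-0.0094,-0.0003,0.0166,0,-0.0577],[0.0005,-0.0093,-0.0002,0.0166,0,-0.0577],[0.001,-0.0092,-0.0001,0.0166,0,-0.0578],[0.0016,-0.0092,0.0001,0.0166,0,-0.0577],[0.002,-0.0091,0.0002,0.0166,0,-0.0578],[0.0027,-0.0089,0.0004,0.0166,0,-0.0577]]]' >/dev/null; python3 st.py
```

```text
15.875 [ 0.534  -0.0025  0.1576] yaw,up [0.571 0.28  0.004] [ 0.41  0.71 -0.64  2.12  1.04  0.3  -2.04] [ 0.4  0.9 -2.4]
16.625 [0.5032 0.044  0.1598] yaw,up [0.932 0.281 0.004] [ 0.47  0.76 -0.83  2.14  1.02  0.39 -1.74] [-0.6 -0.5 -1.4]
```

```bash
python3 -m jog '[[[0.0032,-0.0088,0.0005,0.0167,0,-0.0578],[0.0037,-0.0085,0.0007,0.0166,0,-0.0577],[0.0042,-0.0083,0.0008,0.0166,0,-0.0578],[0.0046,-0.0081,0.001,0.0166,0,-0.0577],[0.005,-0.0077,0.0011,0.0166,0,-0.0577],[0.0055,-0.0074,0.0012,0.0166,0,-0.0578]]]' >/dev/null; python3 st.py; python3 -m jog '[[[0.006,-0.007,0.0014,0.0166,0,-0.0577],[0.0064,-0.0067,0.0014,0.0166,0,-0.0578],[0.0067,-0.0062,0.0016,0.0166,0,-0.0577],[0.007,-0.0059,0.0017,0.0166,0,-0.0578],[0.0074,-0.0054,0.0017,0.0166,0,-0.0577],[0.0077,-0.005,0.0019,0.0166,0,-0.0577],[0,0,0,0,0,0],[0,0,0,0,0,0]]]' >/dev/null; python3 st.py
python3 - <<'E'
from plant import *
from h import *
s=get_state();p=s['tool_pos'];rs=R.from_quat(s['eef_rot'])*R.from_euler('x',-np.pi);e=rs.as_euler('ZYX');y=e[0];up0=-e[1]
o=[.105,0,-.043];L=p+rs.apply(o);f=R.from_euler('z',y).apply([1,0,0]);Lg=np.array([.4315,.280,.09])-.03*f
print('lip',L,Lg);T=[]
n=12
for i in range(1,n+1):
    a=i/n;up=up0-(up0+.82)*a;T.append((L+(Lg-L)*a-(R.from_euler('z',y)*R.from_euler('y',-up)).apply(o),tool(y,up),1))
rows(p,R.from_quat(s['eef_rot']),T)
E
```

```text
17.375 [0.4725 0.0906 0.1621] yaw,up [1.292 0.282 0.003] [ 0.48  0.82 -1.01  2.15  0.99  0.52 -1.45] [-0.5 -0.  -1.5]
18.375 [0.4421 0.1369 0.1645] yaw,up [1.65  0.282 0.002] [ 0.45  0.88 -1.14  2.13  0.95  0.65 -1.18] [-0.4 -0.1 -2.2]
lip [0.43312551 0.24938783 0.15248469] [0.43387244 0.25009396 0.09      ]
[0.003,-0.0,-0.0044,-0.002,-0.0919,0.0001]
[0.0034,0.0,-0.0044,0.0,-0.0918,-0.0]
[0.004,0.0001,-0.0042,0.0,-0.0919,-0.0]
[0.0044,0.0001,-0.0043,0.0,-0.0918,-0.0]
[0.0049,0.0,-0.0042,0.0,-0.0919,-0.0]
[0.0053,0.0001,-0.0044,0.0,-0.0919,-0.0]
[0.0058,0.0001,-0.0044,0.0,-0.0918,-0.0]
[0.0063,0.0,-0.0046,0.0,-0.0919,-0.0]
[0.0067,0.0001,-0.0048,0.0,-0.0918,-0.0]
[0.0072,0.0001,-0.005,0.0,-0.0919,-0.0]
[0.0075,0.0,-0.0053,0.0,-0.0919,-0.0]
[0.0079,0.0001,-0.0056,0.0,-0.0918,-0.0]
end [0.437  0.21   0.1961]
```

```bash
python3 -m jog '[[[0.003,0,-0.0044,0,-0.092,0],[0.0034,0,-0.0044,0,-0.092,0],[0.004,0,-0.0042,0,-0.092,0],[0.0044,0,-0.0043,0,-0.092,0],[0.0049,0,-0.0042,0,-0.092,0],[0.0053,0,-0.0044,0,-0.092,0]]]' >/dev/null; python3 st.py; python3 -m jog '[[[0.0058,0,-0.0044,0,-0.092,0],[0.0063,0,-0.0046,0,-0.092,0],[0.0067,0,-0.0048,0,-0.092,0],[0.0072,0,-0.005,0,-0.092,0],[0.0075,0,-0.0053,0,-0.092,0],[0.0079,0,-0.0056,0,-0.092,0],[0,0,0,0,0,0],[0,0,0,0,0,0],[0,0,0,0,0,0],[0,0,0,0,0,0]]]' >/dev/null; python3 st.py
python3 - <<'E'
from plant import *
import cv2
t=snapshot('top')['frame'];s=snapshot('side')['frame']
# white-ball blobs in side view bowl region and elsewhere
cv2.imwrite('pics/s7.png',cv2.resize(np.hstack([s[260:384,180:330],t[150:274,70:220]]) [:,:,::-1],(800,331),interpolation=cv2.INTER_CUBIC)) if 'np' in globals() else None
import numpy as np
cv2.imwrite('pics/s7.png',cv2.resize(np.hstack([s[260:384,180:330],t[150:274,70:220]]) [:,:,::-1],(800,331),interpolation=cv2.INTER_CUBIC))
E
```

```text
19.125 [0.4405 0.1606 0.1914] yaw,up [ 1.65  -0.272  0.   ] [-0.07  0.77 -0.93  1.98  0.9   1.11 -1.43] [ 0.5 -0.1 -1.9]
20.375 [0.4365 0.2095 0.197 ] yaw,up [ 1.651 -0.821  0.   ] [-0.52  0.96 -0.71  1.7   0.85  1.63 -1.55] [ 0.2  0.2 -1.6]
```

```bash
python3 - <<'E'
from plant import *
import cv2,numpy as np
from h import *
for n in('side','top'):
    d=snapshot(n);f=d['frame'].astype(int)
    m=((f.min(2)>120)&(f.max(2)-f.min(2)<45)).astype(np.uint8)
    c=proj(d,[.4315,.28,.03]);k,l,st,ce=cv2.connectedComponentsWithStats(m)
    print(n,c.round())
    for i in range(1,k):
        if np.hypot(*(ce[i]-c))<45 and st[i,4]>3: print(st[i],ce[i].round(1),ray(d,*ce[i],.015).round(3))
E
```

```text
side [261. 338.]
[268 328   6   8  35] [270.5 331.7] [0.416 0.257 0.015]
[260 335   6   7  36] [262.6 338.1] [0.43  0.272 0.015]
top [127. 209.]
[120 192  13   5  33] [127.4 193.7] [0.484 0.285 0.015]
[122 192  18  32 124] [134.6 209.9] [0.428 0.258 0.015]
```

```bash
python3 -m jog '[[[-0.0146,0,-0.0136,0,0,0],[-0.0146,0,-0.0136,0,0,0],[-0.0146,0,-0.0136,0,0,0],[-0.0146,0,-0.0136,0,0,0],[0,0,0,0,0,0]]]' >/dev/null; python3 st.py
python3 - <<'E'
from plant import *
import cv2,numpy as np
s=snapshot('side')['frame'];t=snapshot('top')['frame']
cv2.imwrite('pics/s8.png',cv2.resize(np.hstack([s[280:384,200:340],t[150:254,70:210]])[:,:,::-1],(800,297),interpolation=cv2.INTER_CUBIC))
E
```

```text
21.2 [0.4365 0.211  0.2779] yaw,up [ 1.65  -0.819 -0.002] [-0.5   0.84 -0.74  1.65  0.79  1.73 -1.45] [ 0.2 -0.2 -2.2]
```

View pics/s8.png

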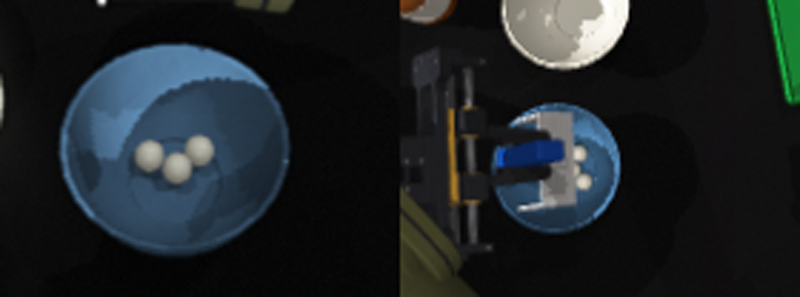

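All three balls are in the blue bowl, at (150,156), (177,168) and (200,150) in the side crop. Next I'll set the scoop down level on the clear bench around (0.445, 0.03), lip towards +y.

```bash
python3 - <<'E'
from plant import *
from h import *
s=get_state();p=s['tool_pos'];r=R.from_quat(s['eef_rot'])
rows(p,r,[([.445,.03,.16],tool(1.65,0),14)])
E
```

```text
[-0.0027,-0.0004,0.0151,-0.0,0.0586,0.0001],[-0.0036,-0.0004,0.0149,-0.0,0.0586,0.0001],[-0.0044,-0.0004,0.0147,-0.0,0.0586,0.0001],[-0.0053,-0.0004,0.0144,-0.0,0.0586,0.0001],[-0.0061,-0.0004,0.014,-0.0,0.0586,0.0001],[-0.007,-0.0004,0.0137,-0.0,0.0586,0.0001],[-0.0077,-0.0004,0.0132,-0.0,0.0586,0.0001],[-0.0085,-0.0005,0.0128,-0.0,0.0586,0.0001],[-0.0092,-0.0004,0.0122,-0.0,0.0586,0.0001],[-0.01,-0.0004,0.0117,-0.0,0.0586,0.0001],[-0.0106,-0.0004,0.0111,-0.0,0.0586,0.0001],[-0.0112,-0.0004,0.0104,-0.0,0.0586,0.0001],[-0.0118,-0.0004,0.0098,-0.0,0.0586,0.0001],[-0.0124,-0.0004,0.009,-0.0,0.0586,0.0001]
end [0.445 0.03  0.16 ]
```

```bash
python3 -m jog '[[[-0.0027,-0.0004,0.015,0,0.0586,0],[-0.0036,-0.0004,0.015,0,0.0586,0],[-0.0044,-0.0004,0.0147,0,0.0586,0],[-0.0053,-0.0004,0.0144,0,0.0586,0],[-0.006,-0.0004,0.014,0,0.0586,0],[-0.007,-0.0004,0.0137,0,0.0586,0],[-0.0077,-0.0004,0.0132,0,0.0586,0],[-0.0085,-0.0005,0.0128,0,0.0586,0],[-0.0092,-0.0004,0.0122,0,0.0586,0],[-0.01,-0.0004,0.0117,0,0.0586,0],[-0.0106,-0.0004,0.011,0,0.0586,0],[-0.0112,-0.0004,0.0104,0,0.0586,0]]]' >/dev/null; python3 -m jog '[[[-0.0118,-0.0004,0.0098,0,0.0586,0],[-0.0124,-0.0004,0.009,0,0.0586,0],[0,0,0,0,0,0],[0,0,0,0,0,0],[0,0,0,0,0,0]]]' >/dev/null; python3 st.py
```

```text
23.425 [0.4452 0.0316 0.1605] yaw,up [ 1.654e+00 -1.000e-03  0.000e+00] [ 0.41  0.78 -0.99  2.14  0.99  0.78 -1.15] [ 0.4  0.7 -0.5]
```

```bash
python3 -m jog '[[[0,0,0.02,0,0,0],[0,0,0.03,0,0,0],[0,0,0.03,0,0,0],[0,0,0.02,0,0,0],[0,0,0.01,0,0,0],[0,0,0.004,0,0,0],[0,0,0,0,0,0],[0,0,0,0,0,0]]]' >/dev/null; python3 st.py; for i in 1 2 3 4; do python3 -m jog '[[[0,0,0.0008,0,0,0],[0,0,0,0,0,0]]]' >/dev/null; python3 st.py; done
```

```text
24.425 [0.4453 0.0304 0.0466] yaw,up [ 1.652e+00 -1.000e-03  0.000e+00] [ 0.3   0.97 -0.79  2.21  1.39  0.64 -1.48] [ 0.3 -0.1 -0.8]
24.675 [0.445  0.03   0.0455] yaw,up [ 1.652e+00 -1.000e-03  1.000e-03] [ 0.3   0.97 -0.79  2.21  1.39  0.64 -1.49] [-0.2  0.5 -0.8]
24.925 [0.4448 0.03   0.0445] yaw,up [ 1.652e+00 -1.000e-03  1.000e-03] [ 0.3   0.97 -0.79  2.21  1.39  0.64 -1.49] [ 0.1 -0.1 -1. ]
25.175 [0.4448 0.03   0.0436] yaw,up [ 1.652e+00 -1.000e-03  1.000e-03] [ 0.3   0.98 -0.79  2.21  1.4   0.64 -1.49] [ 0.2  0.  -1.9]
25.425 [0.4449 0.0301 0.0429] yaw,up [ 1.652e+00 -1.000e-03  1.000e-03] [ 0.29  0.98 -0.79  2.21  1.4   0.64 -1.5 ] [-0.2  0.4 -0.8]
```

```bash
for i in 1 2 3; do python3 -m jog '[[[0,0,0.0006,0,0,0],[0,0,0,0,0,0]]]' >/dev/null; python3 st.py|tail -c 60; done
```

```text
0.29  0.98 -0.79  2.21  1.4   0.64 -1.5 ] [-0.8 -1.8  3.9]
 0.29  0.98 -0.79  2.21  1.4   0.64 -1.5 ] [-0.6 -2.9  9.2]
 0.29  0.98 -0.79  2.21  1.41  0.64 -1.5 ] [-0.3 -3.6 14.4]
```

```bash
python3 -m jog '[[[0,0,-0.0012,0,0,0],[0,0,0,0,0,0]]]' >/dev/null; python3 st.py; python3 -m jog '[[[0,0,0,0,0,0],[0,0,0,0,0,0],[0,0,0,0,0,0],[0,0,0,0,0,0],[0,0,0,0,0,0]]]' 0.06; python3 -m jog '[[[0,0,-0.01,0,0,0],[0,0,-0.02,0,0,0],[0,0,-0.03,0,0,0],[0,0,-0.03,0,0,0],[0,0,-0.03,0,0,0],[0,0,-0.02,0,0,0],[0,0,0,0,0,0],[0,0,0,0,0,0],[0,0,0,0,0,0]]]'
python3 - <<'E'
from plant import *
from h import *
import cv2
d=snapshot('wrist');s=get_state();r=R.from_quat(s['eef_rot']);M=d['mount']
def pj(w):
    t=r.inv().apply(np.array(w)-s['tool_pos']); c=np.linalg.inv(M)@[*t,1]; q=d['mtx']@c[:3]; return (q[:2]/q[2])
f=d['frame'].astype(int);m=((f[...,2]-f[...,0])>70).astype(np.uint8)
k,l,st,ce=cv2.connectedComponentsWithStats(m)
print([ (st[i].tolist(),ce[i].round(1)) for i in range(1,k) if st[i,4]>300])
g=np.array([.4449,.0301,0]);Y=R.from_euler('z',1.652)
for q in[(-.055,.01,.075),(-.055,-.01,.075),(.04,-.01,.075),(.04,.01,.075),(.105,.046,.03),(.105,-.046,.03)]: print(pj(g+Y.apply(q)).round(1))
w=((f.min(2)>120)&(f.max(2)-f.min(2)<40)).astype(np.uint8);k,l,st,ce=cv2.connectedComponentsWithStats(w);print([st[i].tolist() for i in range(1,k) if st[i,4]>300])
d=snapshot('side');f=d['frame'].astype(int);m=((f.min(2)>110)&(f.max(2)-f.min(2)<45)).astype(np.uint8)
c=proj(d,[.4315,.28,.03]);k,l,st,ce=cv2.connectedComponentsWithStats(m)
print([st[i].tolist() for i in range(1,k) if np.hypot(*(ce[i]-c))<30])
E
```

```text
26.425 [0.445  0.0299 0.0424] yaw,up [ 1.652e+00 -1.000e-03  1.000e-03] [ 0.29  0.98 -0.79  2.21  1.4   0.64 -1.5 ] [ 0.5 -1.6  3.8]
clock: 27.05
tool_pos: [0.4449, 0.0301, 0.0423]
eef_rot: [0.678, 0.735, -0.001, -0.0]
contact_force: [0.4, -0.2, 0.1]
opening: 0.679
finger_force: 0.0
clock: 28.18
tool_pos: [0.4445, 0.03, 0.1814]
eef_rot: [0.678, 0.735, -0.001, -0.001]
contact_force: [-0.9, -0.8, 0.4]
opening: 0.679
finger_force: 0.0
[([246, 143, 23, 100, 2119], array([257.7, 192.1]))]
[247.2 241.8]
[267.8 241.9]
[269.  143.1]
[246.2 143. ]
[210.   69.6]
[305.5  69.6]
[[209, 71, 96, 76, 6642], [117, 277, 278, 29, 7644]]
[[248, 329, 9, 9, 63], [266, 328, 9, 9, 62], [258, 334, 9, 9, 65]]
```

The wrist view matches the scoop's predicted resting position to within a pixel or two, so it is standing level and released. Three ball blobs show in the blue bowl, and the hand is clear.

```bash
python3 -c "
from plant import *
print(finish_job())"
```

```text
the job is handed in; nothing more can be done
None
```

The three balls are in the blue bowl, the scoop is standing level and released on the bench, and the job was handed in at about 28 s on the robot's clock.

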